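Put the rejected eggs from the candling plate into the sample tin

TASK

Two of the eggs on the candling plate show dark red and are rejects: put them in the metal sample tin, one in each compartment. You cannot tell how full each compartment is packed, so lower each egg gently until you feel it touch the packing before letting go; do not drop it or press it hard. Leave the pale eggs standing in their seats and everything else where it is.

Things in the scene. Friction and masses are not known exactly. Their poses are not given: they have to be found in the camera images.
- plate: fixed round candling lamp; dark disc 270 mm wide, top 70 mm above the table. Origin under its centre at table height. Six seats at 100 mm radius, at 0, 60, 120.. degrees from its x axis: light holes with black collars 38 mm wide, 6.5 mm high. One is empty, five hold eggs in any order, 100 mm apart, bottoms 1 mm above the disc; most finger room lies along the line to the disc's centre
- dark_egg_a_center (a point): first dark egg (rejected), deep red: egg 44 mm wide (widest 26 mm above its bottom), 58 mm tall, about 60 g, standing blunt end down in a seat of the plate. The point is its centre, 29 mm above its bottom; z is its long axis, to the pointed end
- dark_egg_b_center (a point): second dark egg (rejected), same colour: egg 44 mm wide (widest 26 mm above its bottom), 58 mm tall, about 60 g, standing blunt end down in a seat of the plate. The point is its centre, 29 mm above its bottom; z is its long axis, to the pointed end
- tin: fixed opaque open metal tin, 150 (its x) by 230 (its y) by 110 mm tall, walls 3 mm. Origin under its centre at table height. A full-height divider makes two compartments, each 144 (x) by 110 (y) inside, centred 57 mm to +y and -y. Each holds flat hard packing of unknown height, each its own, its top 34 to 72 mm below the rim. An egg let go upright on it topples onto its side, as it should
- pale_egg_a: pale pink egg (good), same size as the dark ones, standing in a seat; stays there. Origin at its bottom
- pale_egg_b: pale pink egg (good), as above
- pale_egg_c: pale pink egg (good), as above
- jar_center (a point): bystander: glass jar with a green cap, 64 mm across, 95 mm tall; its centre
- beaker_center (a point): bystander: clear plastic beaker, 72 mm across, 90 mm tall; its centre
- dish_center (a point): bystander: closed clear dish, 74 mm across, 18 mm tall; its centre
- timer_center (a point): bystander: flat yellow timer, 60 by 60 by 24 mm; its centre
- pot_center (a point): bystander: white plastic pot with a blue lid, 64 mm across, 60 mm tall; its centre

How it is judged:
By the outcome, as a careful person would: the job done as asked, in the order asked, and still so for the second after the job is handed in, with the robot touching nothing.
It also fails if it takes over 61 s, if anything falls off the work surface, if the arm or the gripper's body presses on something with over 40 N, if the wrist force passes 120 N, or if a joint passes its speed limit or range.

ROBOT

A 6-joint arm with a two-finger parallel gripper is mounted at the origin on the work surface. World frame = base frame: x ahead of the robot, y to its left, z up, the work surface at z = 0. Lengths are in m, angles in rad, forces in N, time in s.
With the tool pointing down it reaches from about 0.325 to 0.925 m from the base axis. Payload 3.1 kg.
Tool frame: the origin (TCP) lies midway between the tips of the shut fingers; the grasp point (between the pads) lies 19 mm behind it; z points along the fingers, y is the direction in which the jaws open and shut (so a half turn about z gives the same grasp; the last joint's range is limited). The gripper opens to 85 mm and grips with 20 to 120 N. Pads are 22 mm wide; open, the fingers measure 114 mm over their backs; the gripper's body (76 mm by 85 mm) begins 54 mm behind the grasp point. The pads swing forward as they close: fully open they stand 13 mm farther back than shut.
Start: joints at [1.071, 0.217, 1.613, -0, 1.311, -0.112], TCP at [0.236, 0.579, 0.231] pointing down, gripper open.
Joint ranges: [-2.75, 2.75], [-0.78, 2.1], [0.31, 2.55], [-1.13, 4.27], [0.13, 2.63], [-2.58, 2.58]. Speed limits (rad/s): [2.79, 2.79, 3.14, 3.14, 3.14, 3.14].

INTERFACE

Orientations are given as a unit quaternion [w, x, y, z].
In Python, from bench import * gives the robot as it stands. The module is installed in compiled form; this text tells all that it offers.
- The arm moves only by the tool arm_command, never from a script. Its argument "series" is a list of rows, each a list of 6 numbers: the shift along the tool's x, y, z in m, then the turn, a rotation vector about the tool's x, y, z in degrees. A call has 1 to 20 rows; each row shifts and turns the commanded pose from where the row before left it, along the tool's axes as they then stand; what a row does not reach is not made up. A row lasts 1/10 s, in which the tool goes at most 50 mm and 8.59 degrees, less where a joint would pass 70% of its speed; a pose out of reach is approached as far as the arm can. A call with a gripper value outside its range is refused whole. "grip" is the finger opening in m, from 0 to 0.0854, set as the call begins (left out, the last holds). The fingers move at their own pace and stop on an object; "newtons" is the grip in N (left out, the last holds). Time passes only in rows, so rows that do not move let the fingers close. It gives the time, the measured TCP pose, the force and the opening at its end, in the units of the state.
- get_state(): the state, without advancing time (a new reading comes with each control period).
- capture(name): name is "scene" or "side" or "wrist"; returns (picture, depth): 480x640x3 uint8, red, green, blue; 480x640 float32, m along the optical axis (not along the pixel's ray), 0 where there is no reading.
- camera_model(name): a dict with "intrinsics" (3x3 intrinsics, pixels), "camera_from_world" (4x4, takes a point from world to camera coordinates). Camera axes: x right, y up, looking along -z (the intrinsics and any distortion apply to the point x, -y, -z); pixel columns grow to the right and rows downward; lengths in m; the calibration is good to about 2 mm. The wrist camera is an equidistant fisheye: a pixel r from the principal point sees the ray r / f radians off the axis. A picture is of the moment at which its call begins: read the wrist's pose just before it. camera_model takes no time and is no camera call; for the wrist camera it gives the pose at the moment of the call.
- job_done(): hands the job in, once; it reports no verdict.
The state is a dict: "clock": time; "joint_pos": joint angles; "joint_velocities": joint speeds; "tau": joint torques, N m; "ee_pos": TCP position; "tcp_rot": TCP orientation; "contact_force": force on the tool from outside, world axes, zero at the start; "ft_torque": the same for the moment, N m; "grip_width": finger opening in m.
Only numpy, scipy, OpenCV 4.12 (cv2) and the standard library are available. Lean on these libraries where they do the work, as an engineer would, in place of code of your own. Each camera call takes 0.05 s, during which the arm holds its last target. There are 200 camera calls.

## Working session

There is one attempt and no reset: what is moved stays moved. The work goes in short steps, Python scripts to look and compute and a tool call to move; the robot and the scene stay as the last step left them, time stands still between calls to the robot, and variables do not carry over. Pictures are saved under pics/ and viewed, about 8 in all and at most 12, crops included, and the job is handed in when it is done.

Besides the shell and the picture viewer there is one more tool, called as name(argument=value, ...) on one line, values as JSON. arm_command: Moves the arm, as the interface text tells. Its arguments: {"type":"object","properties":{"series":{"type":"array"},"grip":{"type":"number"},"newtons":{"type":"number"}},"required":["series"]}

```bash
mkdir -p pics; cat > h.py <<'E'
from bench import *
import numpy as np, cv2
def snap(n,f):
    m=camera_model(n); p,d=capture(n); cv2.imwrite(f'pics/{f}.png',p[:,:,::-1]); np.savez(f'{f}.npz',p=p,d=d,K=m['intrinsics'],T=m['camera_from_world']); return p,d,m
def ray(m,u,v,fish=False):
    K=np.array(m['intrinsics']);T=np.array(m['camera_from_world'])
    x=(u-K[0,2])/K[0,0];y=(v-K[1,2])/K[1,1]
    if fish:
        r=np.hypot(x,y); s=np.sin(r)/max(r,1e-9); c=np.array([x*s,-y*s,-np.cos(r)])
    else: c=np.array([x,-y,-1.])
    R=T[:3,:3]; return -R.T@T[:3,3], R.T@c
def plane(m,u,v,z,fish=False):
    o,d=ray(m,u,v,fish); return o+d*(z-o[2])/d[2]
def cloud(d,m):
    K=np.array(m['intrinsics']);T=np.array(m['camera_from_world'])
    v,u=np.indices(d.shape); c=np.stack([(u-K[0,2])/K[0,0]*d,-(v-K[1,2])/K[1,1]*d,-d],-1)
    return (c-T[:3,3])@T[:3,:3]
E
python3 - <<'E'
from h import *
for n in('scene','side'):
    p,d,m=snap(n,n+'0'); print({k:np.round(v,3).tolist() for k,v in m.items()})
a=cv2.imread('pics/scene0.png');b=cv2.imread('pics/side0.png')
print(get_state())
E
```

```text
{'intrinsics': [[548.124, 0.0, 328.888], [0.0, 548.124, 243.72], [0.0, 0.0, 1.0]], 'camera_from_world': [[-0.448, 0.894, 0.017, 0.185], [-0.727, -0.375, 0.575, 0.371], [0.52, 0.245, 0.818, -1.459], [0.0, 0.0, 0.0, 1.0]]}
{'intrinsics': [[453.945, 0.0, 324.256], [0.0, 453.945, 242.937], [0.0, 0.0, 1.0]], 'camera_from_world': [[0.907, -0.422, -0.002, -0.464], [0.239, 0.509, 0.827, -0.236], [-0.348, -0.75, 0.563, -0.861], [0.0, 0.0, 0.0, 1.0]]}
{'clock': 0.1, 'joint_pos': array([ 1.07081485e+00,  2.17674241e-01,  1.61479944e+00,  1.27710309e-05,
        1.31130922e+00, -1.12212938e-01]), 'joint_velocities': array([ 0.00049757, -0.00049708, -0.00377054,  0.000999  , -0.00104694,
       -0.0024103 ]), 'tau': array([-7.64202014e-04, -3.98077261e+01, -3.04969919e+01, -1.22140059e-04,
        4.32448491e-03, -1.44682866e-05]), 'ee_pos': array([0.23595092, 0.57794515, 0.23008818]), 'tcp_rot': array([-3.35886993e-04,  1.92673329e-01,  9.81262345e-01, -1.04235892e-03]), 'contact_force': array([ 0.11590519, -0.91349931, -0.76334588]), 'ft_torque': array([ 0.00529483, -0.02341668, -0.00427021]), 'grip_width': 0.08547134955408857}
```

View pics/scene0.png

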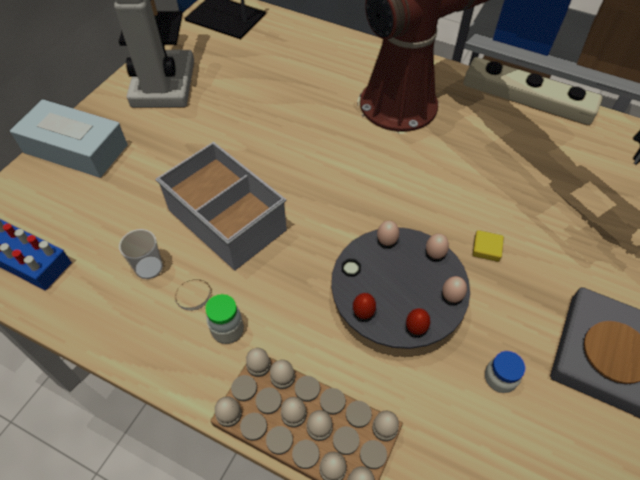

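View pics/side0.png

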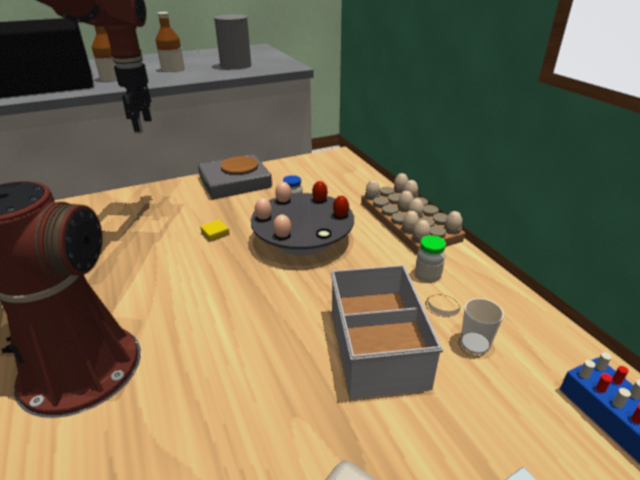

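The scene picture shows the dark eggs at about (365,306) and (418,321), the empty seat at (351,268) and the tin around (222,205). The side picture shows the dark eggs at (320,191) and (341,207), and the tin around (385,325).

```bash
cat > m.py <<'E'
from h import *
def ld(f):
    z=np.load(f+'.npz'); return z['p'],z['d'],dict(intrinsics=z['K'],camera_from_world=z['T'])
S=ld('scene0');D=ld('side0')
def reds(p,box):
    h=cv2.cvtColor(p,cv2.COLOR_RGB2HSV); r,g,b=[p[...,i].astype(int) for i in range(3)]
    m=((r>60)&(r>3*g)&(r>3*b)).astype(np.uint8); k=np.zeros_like(m);x0,y0,x1,y1=box;k[y0:y1,x0:x1]=m[y0:y1,x0:x1]
    n,_,st,c=cv2.connectedComponentsWithStats(k); return [(c[i],st[i].tolist()) for i in range(1,n) if st[i,4]>60]
a=reds(S[0],(330,230,470,350));b=reds(D[0],(250,170,360,260))
print(a,b)
def tri(m1,p1,m2,p2):
    o1,d1=ray(m1,*p1);o2,d2=ray(m2,*p2);A=np.stack([d1,-d2],1);t=np.linalg.lstsq(A,o2-o1,rcond=None)[0]
    q1=o1+d1*t[0];q2=o2+d2*t[1];return (q1+q2)/2,np.linalg.norm(q1-q2)
def bc(e): x,y,w,h,_=e[1]; return x+(w-1)/2,y+(h-1)/2
for e in a:
    print('plane .1',plane(S[2],*bc(e),.1).round(4))
    for f in b: q,r=tri(S[2],bc(e),D[2],bc(f)); print(q.round(4),round(r,4))
for f in b: print('side plane',plane(D[2],*bc(f),.1).round(4))
for n,(p,d,m) in(('S',S),('D',D)):
    P=cloud(d,m); ok=d>0
    # plate top
    k=ok&(abs(P[...,2]-.07)<.004)&(p.max(-1)<90)&(np.hypot(P[...,0]-.6,P[...,1]-.2)<.5)
    n_,l,st,c=cv2.connectedComponentsWithStats(k.astype(np.uint8))
    i=1+np.argmax(st[1:,4]); hull=cv2.convexHull(P[l==i][:,:2].astype(np.float32)*1000)
    print(n,'plate',cv2.fitEllipse(hull),cv2.minEnclosingCircle(hull),np.median(P[l==i][:,2]))
    box=(150,140,295,270) if n=='S' else (325,262,445,400)
    w=np.zeros_like(ok);w[box[1]:box[3],box[0]:box[2]]=1
    k=ok&w&(abs(P[...,2]-.11)<.006)
    print(n,'tin',cv2.minAreaRect(P[k][:,:2].astype(np.float32)*1000),k.sum())
    k=ok&w&(P[...,2]>.02)&(P[...,2]<.085)&(p[...,0].astype(int)>p[...,2]+30)
    n_,l,st,c=cv2.connectedComponentsWithStats(k.astype(np.uint8))
    for i in range(1,n_):
        if st[i,4]>150: print('packing',c[i],st[i,4],np.median(P[l==i],0).round(4))
E
python3 m.py
```

```text
[(array([364.00257732, 305.03608247]), [354, 294, 21, 23, 388]), (array([417.85817308, 320.70913462]), [407, 309, 23, 24, 416])] [(array([319.38596491, 190.26900585]), [313, 182, 13, 17, 171]), (array([340.48768473, 205.48275862]), [334, 197, 14, 18, 203])]
plane .1 [0.6465 0.1862 0.1   ]
[0.628  0.2069 0.1261] 0.0679
[0.6457 0.1868 0.1003] 0.002
plane .1 [0.631  0.2852 0.1   ]
[0.6303 0.286  0.1013] 0.0029
[0.6496 0.2642 0.077 ] 0.0683
side plane [0.6307 0.29   0.1   ]
side plane [0.6455 0.1884 0.1   ]
S plate ((555.300048828125, 223.0072479248047), (265.0136413574219, 266.8306884765625), 85.23532104492188) ((554.96044921875, 222.31011962890625), 134.23052978515625) 0.07041269700301112
S tin ((537.36767578125, -194.62692260742188), (240.0557098388672, 158.63832092285156), 72.4802474975586) 1158
packing [205.29343864 183.66342649] 1646 [ 0.51   -0.2568  0.0615]
packing [238.48397436 214.7900641 ] 1248 [ 0.5367 -0.1576  0.0389]
D plate ((549.4418334960938, 218.15020751953125), (259.24420166015625, 265.4609375), 3.0092885494232178) ((551.8478393554688, 220.56935119628906), 135.08204650878906) 0.07205557660647294
D tin ((537.2909545898438, -193.73670959472656), (237.8441162109375, 157.21682739257812), 72.5927963256836) 1493
packing [371.54709419 302.6503006 ] 998 [ 0.5677 -0.113   0.0401]
packing [385.29732564 337.3896172 ] 1907 [ 0.5299 -0.2284  0.0624]
```

arm_command(series=[[0, 0, 0, 0, 0, 7.2], [0, 0, 0, 0, 0, 7.2], [0, 0, 0, 0, 0, 7.2], [0, 0, 0, 0, 0, 7.1], [-0.02, 0.005, 0, 0, 0, 0], [-0.034, 0.0087, 0, 0, 0, 0], [-0.034, 0.0087, 0, 0, 0, 0], [-0.034, 0.0087, 0, 0, 0, 0], [-0.034, 0.0087, 0, 0, 0, 0], [-0.034, 0.0087, 0, 0, 0, 0], [-0.034, 0.0087, 0, 0, 0, 0], [-0.034, 0.0087, 0, 0, 0, 0], [-0.034, 0.0087, 0, 0, 0, 0], [-0.034, 0.0087, 0, 0, 0, 0], [-0.034, 0.0087, 0, 0, 0, 0], [-0.034, 0.0087, 0, 0, 0, 0], [-0.034, 0.0087, 0, 0, 0, 0], [-0.034, 0.0087, 0, 0, 0, 0], [-0.014, 0.004, 0, 0, 0, 0], [0, 0, 0, 0, 0, 0]], grip=0.0854, newtons=25)

```text
clock: 2.1
ee_pos: [0.6321, 0.2846, 0.2304]
tcp_rot: [-0.0, 0.431, 0.902, -0.0]
contact_force: [-0.7, -0.3, -0.2]
grip_width: 0.0856
```

```bash
cat >> h.py <<'E'
from scipy.spatial.transform import Rotation as Ro
def to(x,y,z,psi):
    s=get_state();q=s['tcp_rot'];R=Ro.from_quat([q[1],q[2],q[3],q[0]]).as_matrix()
    a=np.radians(psi);Rt=np.array([[-np.sin(a),np.cos(a),0],[np.cos(a),np.sin(a),0],[0,0,-1]])
    d=np.array([x,y,z])-s['ee_pos']
    print('t',round(s['clock'],2),'at',s['ee_pos'].round(4),'F',s['contact_force'].round(2),'w',round(s['grip_width'],4))
    print(' turn',np.degrees(Ro.from_matrix(R.T@Rt).as_rotvec()).round(2),'shift now',(R.T@d).round(4),'shift after turn',(Rt.T@d).round(4))
E
python3 - <<'E'
from h import *
to(.6311,.2856,.077,39.1)
p,d,m=snap('wrist','w1')
print(m['intrinsics'])
r,g,b=[p[...,i].astype(int) for i in range(3)]
k=((r>60)&(r>3*g)&(r>3*b)).astype(np.uint8)
n,_,st,c=cv2.connectedComponentsWithStats(k)
for i in range(1,n):
    if st[i,4]>200:
        u,v=st[i,0]+st[i,2]/2-.5,st[i,1]+st[i,3]/2-.5
        print(st[i],plane(m,u,v,.1,True).round(4))
E
```

```text
t 2.1 at [0.6321 0.2846 0.2304] F [-0.66 -0.33 -0.22] w 0.0856
 turn [-0.06 -0.03 -0.18] shift now [0.0013 0.     0.1534] shift after turn [ 0.0014 -0.0002  0.1534]
[[371.64829954   0.         316.01466404]
 [  0.         371.64829954 241.54559766]
 [  0.           0.           1.        ]]
[288 218  46  39 927] [0.6312 0.2797 0.1   ]
[232 320  35  35 622] [0.6452 0.1782 0.1   ]
```

View pics/w1.png

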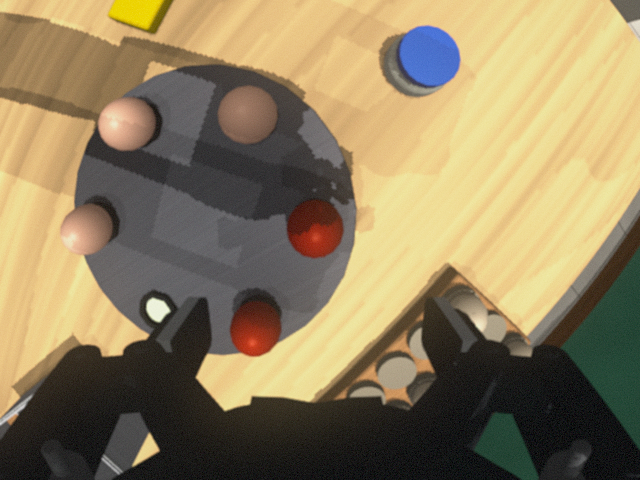

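The wrist picture shows dark eggs at (315,228) and (255,326). The mask was too tight, since it clipped the shaded flanks, so I'll redo all three views.

```bash
cat > m2.py <<'E'
from h import *
import m
def ms(p,box):
    r,g,b=[p[...,i].astype(int) for i in range(3)]
    k=((r>20)&(r>1.9*g)&(r>1.9*b)&(g<60)).astype(np.uint8); z=np.zeros_like(k);x0,y0,x1,y1=box;z[y0:y1,x0:x1]=k[y0:y1,x0:x1]
    n,_,st,c=cv2.connectedComponentsWithStats(z); return [(c[i],st[i].tolist()) for i in range(1,n) if st[i,4]>60]
W=m.ld('w1')
print('--')
for n,(p,d,mm),b,f in(('S',m.S,(330,230,470,350),0),('D',m.D,(250,170,360,260),0),('W',W,(180,180,360,370),1)):
    for e in ms(p,b): print(n,e[1],plane(mm,*m.bc(e),.1,f).round(4),plane(mm,*e[0],.1,f).round(4))
E
python3 m2.py | sed -n '/--/,$p'
```

```text
--
S [353, 293, 23, 27, 487] [0.6483 0.1871 0.1   ] [0.648  0.1869 0.1   ]
S [406, 308, 24, 27, 511] [0.6323 0.2848 0.1   ] [0.6331 0.2853 0.1   ]
D [313, 182, 14, 20, 221] [0.6283 0.2814 0.1   ] [0.6279 0.2814 0.1   ]
D [333, 197, 16, 20, 256] [0.6431 0.1837 0.1   ] [0.6423 0.1829 0.1   ]
W [287, 200, 56, 58, 2392] [0.6294 0.2868 0.1   ] [0.6291 0.2867 0.1   ]
W [230, 301, 50, 54, 1885] [0.6435 0.189  0.1   ] [0.6434 0.1893 0.1   ]
```

arm_command(series=[[0.0016, -0.0013, 0.01, 0, 0, 0], [0, 0, 0.02, 0, 0, 0], [0, 0, 0.025, 0, 0, 0], [0, 0, 0.025, 0, 0, 0], [0, 0, 0.025, 0, 0, 0], [0, 0, 0.02, 0, 0, 0], [0, 0, 0.015, 0, 0, 0], [0, 0, 0.009, 0, 0, 0], [0, 0, 0.004, 0, 0, 0], [0, 0, 0, 0, 0, 0], [0, 0, 0, 0, 0, 0]])

```text
clock: 3.25
ee_pos: [0.63, 0.2869, 0.0796]
tcp_rot: [0.001, 0.43, 0.903, 0.001]
contact_force: [0.9, 0.1, 0.4]
grip_width: 0.0856
```

arm_command(series=[[0, 0, 0, 0, 0, 0], [0, 0, 0, 0, 0, 0], [0, 0, 0, 0, 0, 0], [0, 0, 0, 0, 0, 0], [0, 0, 0, 0, 0, 0], [0, 0, 0, 0, 0, 0], [0, 0, 0, 0, 0, 0], [0, 0, 0, 0, 0, 0]], grip=0.035, newtons=25)

```text
clock: 4.05
ee_pos: [0.6295, 0.2865, 0.0791]
tcp_rot: [0.0, 0.43, 0.903, 0.0]
contact_force: [-0.4, -1.2, 4.5]
grip_width: 0.0423
```

Width 42.3 mm means the pads sit about 9 mm above the widest part, so I'll open, go lower and grip again.

arm_command(series=[[0, 0, 0, 0, 0, 0], [0, 0, 0, 0, 0, 0], [0, 0, 0, 0, 0, 0], [0, 0, 0.003, 0, 0, 0], [0, 0, 0.003, 0, 0, 0], [0, 0, 0, 0, 0, 0]], grip=0.065)

```text
clock: 4.65
ee_pos: [0.6285, 0.2863, 0.0712]
tcp_rot: [-0.001, 0.43, 0.903, -0.001]
contact_force: [0.2, 0.4, -0.3]
grip_width: 0.065
```

arm_command(series=[[0, 0, 0, 0, 0, 0], [0, 0, 0, 0, 0, 0], [0, 0, 0, 0, 0, 0], [0, 0, 0, 0, 0, 0], [0, 0, 0, 0, 0, 0], [0, 0, 0, 0, 0, 0], [0, 0, 0, 0, 0, 0]], grip=0.035)

```text
clock: 5.35
ee_pos: [0.6292, 0.2865, 0.0724]
tcp_rot: [0.0, 0.43, 0.903, 0.0]
contact_force: [-0.8, 0.2, 0.8]
grip_width: 0.0422
```

arm_command(series=[[0, 0, -0.002, 0, 0, 0], [0, 0, -0.004, 0, 0, 0], [0, 0, -0.006, 0, 0, 0], [0, 0, -0.01, 0, 0, 0], [0, 0, -0.02, 0, 0, 0], [0, 0, -0.025, 0, 0, 0], [0, 0, -0.025, 0, 0, 0], [0, 0, -0.025, 0, 0, 0], [0, 0, -0.01, 0, 0, 0], [0, 0, 0, 0, 0, 0], [0, 0, 0, 0, 0, 0]])

```text
clock: 6.45
ee_pos: [0.6287, 0.2863, 0.1986]
tcp_rot: [-0.0, 0.43, 0.903, -0.0]
contact_force: [0.2, 0.0, -1.0]
grip_width: 0.0424
```

```bash
python3 - <<'E'
from h import *
to(.5545,-.1397,.2,-17.5)
to(.520,-.248,.2,-17.5)
p,d,m=snap('wrist','w2'); snap('scene','s2')
E
```

```text
t 6.45 at [0.6287 0.2863 0.1986] F [ 0.21  0.01 -0.97] w 0.0424
 turn [-6.000e-02  1.000e-02  5.658e+01] shift now [-0.2839 -0.3262 -0.0012] shift after turn [-0.4286  0.0573 -0.0014]
t 6.45 at [0.6287 0.2863 0.1986] F [ 0.21  0.01 -0.97] w 0.0424
 turn [-6.000e-02  1.000e-02  5.658e+01] shift now [-0.3463 -0.4212 -0.0011] shift after turn [-0.5423  0.057  -0.0014]
```

View pics/w2.png

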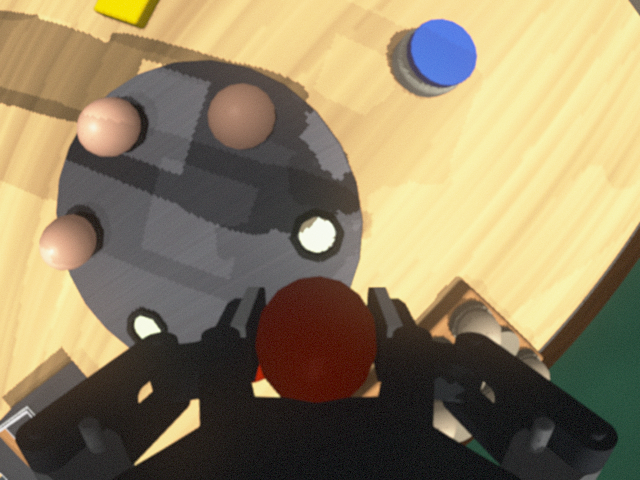

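The egg is held upright, with its empty collar at (317,235). Next I turn and carry it to the far compartment.

arm_command(series=[[0, 0, 0, 0, 0, 4.0], [0, 0, 0, 0, 0, 8.1], [0, 0, 0, 0, 0, 8.1], [0, 0, 0, 0, 0, 8.1], [0, 0, 0, 0, 0, 8.1], [0, 0, 0, 0, 0, 8.1], [0, 0, 0, 0, 0, 8.1], [0, 0, 0, 0, 0, 4.0], [-0.01, 0.001, 0, 0, 0, 0], [-0.02, 0.002, 0, 0, 0, 0], [-0.03, 0.003, 0, 0, 0, 0], [-0.03, 0.003, 0, 0, 0, 0], [-0.03, 0.003, 0, 0, 0, 0], [-0.03, 0.003, 0, 0, 0, 0], [-0.03, 0.003, 0, 0, 0, 0], [-0.03, 0.003, 0, 0, 0, 0], [-0.03, 0.003, 0, 0, 0, 0], [-0.03, 0.004, 0, 0, 0, 0], [-0.03, 0.004, 0, 0, 0, 0], [-0.03, 0.004, 0, 0, 0, 0]])

```text
clock: 8.55
ee_pos: [0.5627, -0.0406, 0.1982]
tcp_rot: [-0.001, 0.806, 0.592, -0.001]
contact_force: [0.5, -0.2, -2.0]
grip_width: 0.0419
```

arm_command(series=[[-0.03, 0.003, 0, 0, 0, 0], [-0.03, 0.003, 0, 0, 0, 0], [-0.03, 0.003, 0, 0, 0, 0], [-0.03, 0.003, 0, 0, 0, 0], [-0.03, 0.003, 0, 0, 0, 0], [-0.03, 0.003, 0, 0, 0, 0], [-0.02, 0.002, 0, 0, 0, 0], [-0.01, 0.001, 0, 0, 0, 0], [0, 0, 0, 0, 0, 0], [0, 0, 0, 0, 0, 0]])

```text
clock: 9.55
ee_pos: [0.5206, -0.2449, 0.1988]
tcp_rot: [-0.001, 0.806, 0.591, 0.0]
contact_force: [-0.2, 1.0, -0.2]
grip_width: 0.0421
```

```bash
python3 - <<'E'
from h import *
to(.520,-.248,.13,-17.5)
p,d,m=snap('scene','s3'); snap('side','d3'); snap('wrist','w3')
for n in ('s3','d3'): pass
a=cv2.imread('pics/s3.png')[90:330,100:420]; b=cv2.imread('pics/d3.png')[200:440,260:580]
c=cv2.imread('pics/w3.png')
cv2.imwrite('pics/c3.png',np.vstack([np.hstack([a,b]),cv2.resize(c,(440,330),interpolation=cv2.INTER_AREA)[:,:440].copy() if 0 else cv2.copyMakeBorder(cv2.resize(c,(440,330)),0,0,0,200,cv2.BORDER_CONSTANT)]))
E
```

```text
t 9.55 at [ 0.5206 -0.2449  0.1988] F [-0.24  0.99 -0.19] w 0.0421
 turn [-0.06 -0.05  0.  ] shift now [-0.0032  0.0004  0.0688] shift after turn [-0.0031  0.0003  0.0688]
```

View pics/c3.png

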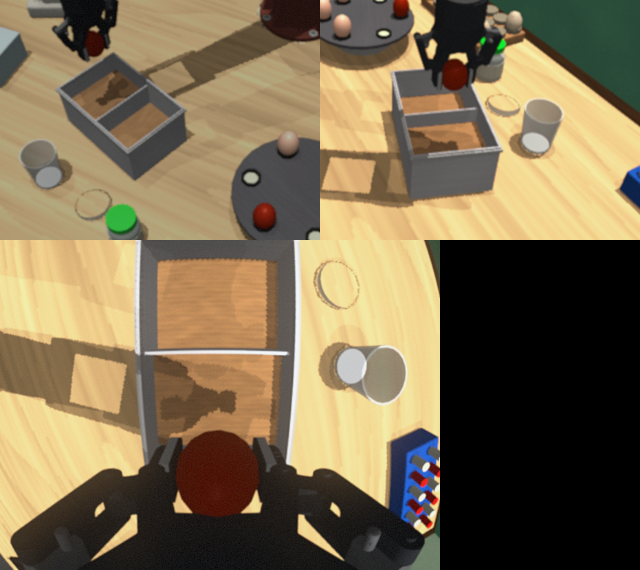

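```bash
python3 - <<'E'
from h import *
import m
W=m.ld('w3')
print('--')
for uv in((211,164),(419,164),(315,164)): print(plane(W[2],*uv,.11,True).round(4))
E
```

```text
[(array([364.00257732, 305.03608247]), [354, 294, 21, 23, 388]), (array([417.85817308, 320.70913462]), [407, 309, 23, 24, 416])] [(array([319.38596491, 190.26900585]), [313, 182, 13, 17, 171]), (array([340.48768473, 205.48275862]), [334, 197, 14, 18, 203])]
plane .1 [0.6465 0.1862 0.1   ]
[0.628  0.2069 0.1261] 0.0679
[0.6457 0.1868 0.1003] 0.002
plane .1 [0.631  0.2852 0.1   ]
[0.6303 0.286  0.1013] 0.0029
[0.6496 0.2642 0.077 ] 0.0683
side plane [0.6307 0.29   0.1   ]
side plane [0.6455 0.1884 0.1   ]
S plate ((555.300048828125, 223.0072479248047), (265.0136413574219, 266.8306884765625), 85.23532104492188) ((554.96044921875, 222.31011962890625), 134.23052978515625) 0.07041269700301112
S tin ((537.36767578125, -194.62692260742188), (240.0557098388672, 158.63832092285156), 72.4802474975586) 1158
packing [205.29343864 183.66342649] 1646 [ 0.51   -0.2568  0.0615]
packing [238.48397436 214.7900641 ] 1248 [ 0.5367 -0.1576  0.0389]
D plate ((549.4418334960938, 218.15020751953125), (259.24420166015625, 265.4609375), 3.0092885494232178) ((551.8478393554688, 220.56935119628906), 135.08204650878906) 0.07205557660647294
D tin ((537.2909545898438, -193.73670959472656), (237.8441162109375, 157.21682739257812), 72.5927963256836) 1493
packing [371.54709419 302.6503006 ] 998 [ 0.5677 -0.113   0.0401]
packing [385.29732564 337.3896172 ] 1907 [ 0.5299 -0.2284  0.0624]
--
[ 0.4735 -0.171   0.11  ]
[ 0.5995 -0.2108  0.11  ]
[ 0.5362 -0.1922  0.11  ]
```

arm_command(series=[[-0.003, 0, 0.01, 0, 0, 0], [0, 0, 0.02, 0, 0, 0], [0, 0, 0.02, 0, 0, 0], [0, 0, 0.015, 0, 0, 0], [0, 0, 0.005, 0, 0, 0], [0, 0, 0, 0, 0, 0], [0, 0, 0, 0, 0, 0]])

```text
clock: 10.4
ee_pos: [0.5207, -0.2487, 0.13]
tcp_rot: [0.001, 0.806, 0.591, 0.0]
contact_force: [-0.1, 0.0, -0.4]
grip_width: 0.0421
```

arm_command(series=[[0, 0, 0.01, 0, 0, 0], [0, 0, 0.012, 0, 0, 0], [0, 0, 0.012, 0, 0, 0], [0, 0, 0.008, 0, 0, 0], [0, 0, 0.004, 0, 0, 0], [0, 0, 0.001, 0, 0, 0], [0, 0, 0, 0, 0, 0]])

```text
clock: 11.1
ee_pos: [0.5201, -0.2485, 0.0822]
tcp_rot: [-0.0, 0.807, 0.591, -0.0]
contact_force: [0.4, -0.1, -0.4]
grip_width: 0.0425
```

arm_command(series=[[0, 0, 0.002, 0, 0, 0], [0, 0, 0.002, 0, 0, 0], [0, 0, 0.002, 0, 0, 0], [0, 0, 0.002, 0, 0, 0], [0, 0, 0, 0, 0, 0]])

```text
clock: 11.6
ee_pos: [0.5198, -0.2483, 0.0739]
tcp_rot: [-0.0, 0.807, 0.591, -0.0]
contact_force: [0.2, 0.3, -1.0]
grip_width: 0.0422
```

arm_command(series=[[0, 0, 0.001, 0, 0, 0], [0, 0, 0.001, 0, 0, 0], [0, 0, 0.001, 0, 0, 0], [0, 0, 0, 0, 0, 0]])

```text
clock: 12.0
ee_pos: [0.5199, -0.2484, 0.0711]
tcp_rot: [-0.0, 0.807, 0.591, -0.0]
contact_force: [-0.7, 0.7, -0.9]
grip_width: 0.0422
```

arm_command(series=[[0, 0, 0.001, 0, 0, 0], [0, 0, 0.001, 0, 0, 0], [0, 0, 0, 0, 0, 0]])

```text
clock: 12.3
ee_pos: [0.5199, -0.2484, 0.0691]
tcp_rot: [-0.0, 0.807, 0.591, -0.0]
contact_force: [-0.7, 0.8, 0.1]
grip_width: 0.0419
```

arm_command(series=[[0, 0, 0.001, 0, 0, 0], [0, 0, 0.001, 0, 0, 0], [0, 0, 0, 0, 0, 0]])

```text
clock: 12.6
ee_pos: [0.5199, -0.2484, 0.0671]
tcp_rot: [-0.0, 0.807, 0.591, -0.0]
contact_force: [0.2, 0.3, -0.5]
grip_width: 0.0423
```

arm_command(series=[[0, 0, 0.001, 0, 0, 0], [0, 0, 0, 0, 0, 0]])

```text
clock: 12.8
ee_pos: [0.52, -0.2484, 0.0662]
tcp_rot: [-0.0, 0.807, 0.591, -0.0]
contact_force: [0.1, -0.1, -0.6]
grip_width: 0.0426
```

arm_command(series=[[0, 0, 0.001, 0, 0, 0], [0, 0, 0, 0, 0, 0]])

```text
clock: 13.0
ee_pos: [0.52, -0.2484, 0.0651]
tcp_rot: [-0.0, 0.807, 0.591, -0.0]
contact_force: [0.3, 0.1, -0.4]
grip_width: 0.0422
```

arm_command(series=[[0, 0, 0.001, 0, 0, 0], [0, 0, 0, 0, 0, 0]])

```text
clock: 13.2
ee_pos: [0.52, -0.2484, 0.0642]
tcp_rot: [-0.0, 0.807, 0.591, -0.0]
contact_force: [0.1, -0.1, -0.7]
grip_width: 0.0423
```

arm_command(series=[[0, 0, 0.001, 0, 0, 0], [0, 0, 0, 0, 0, 0]])

```text
clock: 13.4
ee_pos: [0.5202, -0.2485, 0.0634]
tcp_rot: [0.0, 0.807, 0.591, 0.0]
contact_force: [-0.4, -0.2, 0.3]
grip_width: 0.0419
```

arm_command(series=[[0, 0, 0.0007, 0, 0, 0], [0, 0, 0, 0, 0, 0]])

```text
clock: 13.6
ee_pos: [0.5202, -0.2486, 0.0631]
tcp_rot: [0.0, 0.807, 0.591, -0.0]
contact_force: [-0.5, 0.8, 2.8]
grip_width: 0.0427
```

arm_command(series=[[0, 0, 0.0003, 0, 0, 0], [0, 0, 0, 0, 0, 0]])

```text
clock: 13.8
ee_pos: [0.5203, -0.2486, 0.063]
tcp_rot: [0.0, 0.807, 0.591, -0.0]
contact_force: [-2.0, 0.6, 5.4]
grip_width: 0.0419
```

Contact felt at about 5 N, so I release and retreat upward.

arm_command(series=[[0, 0, -0.0004, 0, 0, 0], [0, 0, 0, 0, 0, 0], [0, 0, 0, 0, 0, 0], [0, 0, 0, 0, 0, 0], [0, 0, 0, 0, 0, 0], [0, 0, 0, 0, 0, 0]], grip=0.075)

```text
clock: 14.4
ee_pos: [0.52, -0.2484, 0.0626]
tcp_rot: [-0.0, 0.807, 0.591, -0.0]
contact_force: [-0.3, -0.2, -0.3]
grip_width: 0.0751
```

arm_command(series=[[0, 0, -0.005, 0, 0, 0], [0, 0, -0.01, 0, 0, 0], [0, 0, -0.015, 0, 0, 0], [0, 0, -0.02, 0, 0, 0], [0, 0, -0.025, 0, 0, 0], [0, 0, -0.025, 0, 0, 0], [0, 0, -0.025, 0, 0, 0], [0, 0, -0.015, 0, 0, 0], [0, 0, 0, 0, 0, 0]])

```text
clock: 15.3
ee_pos: [0.5221, -0.2497, 0.207]
tcp_rot: [0.004, 0.807, 0.591, 0.001]
contact_force: [-0.3, 0.0, -0.1]
grip_width: 0.0754
```

```bash
python3 - <<'E'
from h import *
to(.645,.1868,.2,-21)
snap('scene','s4'); snap('side','d4')
a=cv2.imread('pics/s4.png')[90:330,100:420]; b=cv2.imread('pics/d4.png')[200:440,260:580]
cv2.imwrite('pics/c4.png',np.hstack([a,b]))
E
```

```text
t 15.3 at [ 0.5221 -0.2497  0.207 ] F [-0.27  0.02 -0.11] w 0.0754
 turn [0.43 0.1  3.48] shift now [ 0.4533 -0.0142  0.006 ] shift after turn [ 0.4516 -0.0417  0.007 ]
```

View pics/c4.png

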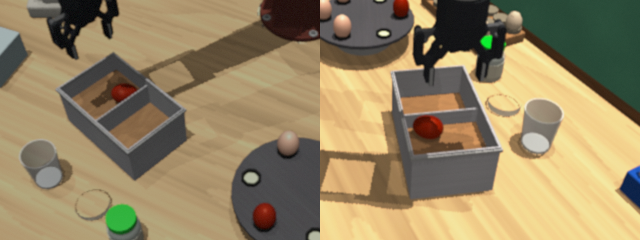

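The first egg lies on its side in the far compartment. Now the second.

arm_command(series=[[0, 0, 0, 0.4, 0.1, 3.5], [0.02, -0.002, 0, 0, 0, 0], [0.034, -0.003, 0, 0, 0, 0], [0.034, -0.003, 0, 0, 0, 0], [0.034, -0.003, 0, 0, 0, 0], [0.034, -0.003, 0, 0, 0, 0], [0.034, -0.003, 0, 0, 0, 0], [0.034, -0.003, 0, 0, 0, 0], [0.034, -0.003, 0, 0, 0, 0], [0.034, -0.003, 0, 0, 0, 0], [0.034, -0.004, 0, 0, 0, 0], [0.034, -0.004, 0, 0, 0, 0], [0.034, -0.003, 0, 0, 0, 0], [0.034, -0.003, 0, 0, 0, 0], [0.02, -0.003, 0, 0, 0, 0], [0.004, 0, 0, 0, 0, 0], [0, 0, 0, 0, 0, 0], [0, 0, 0, 0, 0, 0]], grip=0.0854)

```text
clock: 17.2
ee_pos: [0.6416, 0.1874, 0.2031]
tcp_rot: [-0.003, 0.824, 0.566, -0.002]
contact_force: [0.1, 0.0, -0.2]
grip_width: 0.0854
```

```bash
python3 - <<'E' | sed -n '/--/,$p'
from h import *
import m2
print('--')
to(.644,.188,.073,-21)
p,d,m=snap('wrist','w5')
for e in m2.ms(p,(150,100,500,400)): print(e[1],plane(m,*m2.m.bc(e),.1,True).round(4))
E
```

```text
--
S [353, 293, 23, 27, 487] [0.6483 0.1871 0.1   ] [0.648  0.1869 0.1   ]
S [406, 308, 24, 27, 511] [0.6323 0.2848 0.1   ] [0.6331 0.2853 0.1   ]
D [313, 182, 14, 20, 221] [0.6283 0.2814 0.1   ] [0.6279 0.2814 0.1   ]
D [333, 197, 16, 20, 256] [0.6431 0.1837 0.1   ] [0.6423 0.1829 0.1   ]
W [287, 200, 56, 58, 2392] [0.6294 0.2868 0.1   ] [0.6291 0.2867 0.1   ]
W [230, 301, 50, 54, 1885] [0.6435 0.189  0.1   ] [0.6434 0.1893 0.1   ]
--
t 17.2 at [0.6416 0.1874 0.2031] F [ 0.12  0.05 -0.18] w 0.0854
 turn [-0.45 -0.   -0.07] shift now [0.0014 0.003  0.13  ] shift after turn [0.0014 0.002  0.1301]
[292, 209, 61, 63, 2989] [0.6447 0.1881 0.1   ]
```

arm_command(series=[[0.0017, 0.0025, 0, -0.4, 0, 0], [0, 0, 0.02, 0, 0, 0], [0, 0, 0.025, 0, 0, 0], [0, 0, 0.025, 0, 0, 0], [0, 0, 0.025, 0, 0, 0], [0, 0, 0.018, 0, 0, 0], [0, 0, 0.012, 0, 0, 0], [0, 0, 0.004, 0, 0, 0], [0, 0, 0, 0, 0, 0], [0, 0, 0, 0, 0, 0], [0, 0, 0, 0, 0, 0]])

```text
clock: 18.35
ee_pos: [0.6463, 0.19, 0.0764]
tcp_rot: [0.0, 0.824, 0.566, 0.002]
contact_force: [0.4, 0.7, 0.1]
grip_width: 0.0852
```

```bash
python3 -c "
from h import *
to(.6447,.1881,.072,-21)"
```

```text
t 18.35 at [0.6463 0.19   0.0764] F [0.36 0.72 0.09] w 0.0852
 turn [ 0.14 -0.17 -0.02] shift now [-0.0024 -0.0008  0.0043] shift after turn [-0.0023 -0.0008  0.0044]
```

arm_command(series=[[-0.002, -0.0008, 0.002, 0, 0, 0], [0, 0, 0.002, 0, 0, 0], [0, 0, 0, 0, 0, 0], [0, 0, 0, 0, 0, 0]])

```text
clock: 18.75
ee_pos: [0.6434, 0.1882, 0.0705]
tcp_rot: [-0.001, 0.824, 0.566, 0.0]
contact_force: [0.3, -0.8, 0.1]
grip_width: 0.0855
```

arm_command(series=[[0, 0, 0, 0, 0, 0], [0, 0, 0, 0, 0, 0], [0, 0, 0, 0, 0, 0], [0, 0, 0, 0, 0, 0], [0, 0, 0, 0, 0, 0], [0, 0, 0, 0, 0, 0], [0, 0, 0, 0, 0, 0], [0, 0, 0, 0, 0, 0], [0, 0, 0, 0, 0, 0]], grip=0.035)

```text
clock: 19.65
ee_pos: [0.6448, 0.188, 0.0714]
tcp_rot: [0.0, 0.824, 0.566, 0.002]
contact_force: [5.6, -2.3, 2.9]
grip_width: 0.0422
```

arm_command(series=[[0, 0, -0.002, 0, 0, 0], [0, 0, -0.004, 0, 0, 0], [0, 0, -0.006, 0, 0, 0], [0, 0, -0.01, 0, 0, 0], [0, 0, -0.02, 0, 0, 0], [0, 0, -0.025, 0, 0, 0], [0, 0, -0.025, 0, 0, 0], [0, 0, -0.025, 0, 0, 0], [0, 0, -0.01, 0, 0, 0], [0, 0, 0, 0, 0, 0], [0, 0, 0, 0, 0, 0]])

```text
clock: 20.75
ee_pos: [0.6426, 0.188, 0.1966]
tcp_rot: [-0.001, 0.824, 0.566, -0.0]
contact_force: [0.6, -0.6, -1.3]
grip_width: 0.0423
```

```bash
python3 - <<'E'
from h import *
to(.5545,-.1397,.2,-17.5)
snap('wrist','w6')
E
```

```text
t 20.75 at [0.6426 0.188  0.1966] F [ 0.64 -0.65 -1.33] w 0.0423
 turn [-0.11 -0.04 -3.51] shift now [-0.3375  0.0353 -0.0037] shift after turn [-0.339   0.0146 -0.0034]
```

View pics/w6.png

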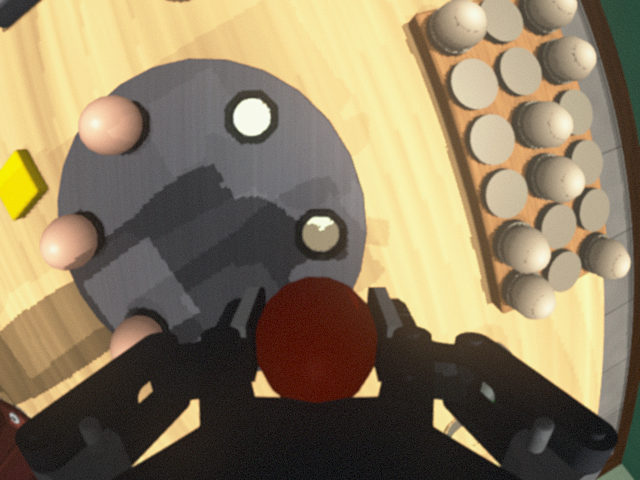

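The second egg is held upright at (316,340). All three pale eggs stand in their seats at (110,125), (70,242) and (137,345). I carry it to the near compartment.

arm_command(series=[[0, 0, 0, 0, 0, -3.5], [-0.01, 0, 0, 0, 0, 0], [-0.02, 0.001, 0, 0, 0, 0], [-0.03, 0.001, 0, 0, 0, 0], [-0.03, 0.001, 0, 0, 0, 0], [-0.03, 0.001, 0, 0, 0, 0], [-0.03, 0.001, 0, 0, 0, 0], [-0.03, 0.002, 0, 0, 0, 0], [-0.03, 0.002, 0, 0, 0, 0], [-0.03, 0.002, 0, 0, 0, 0], [-0.03, 0.001, 0, 0, 0, 0], [-0.03, 0.001, 0, 0, 0, 0], [-0.02, 0.001, 0, 0, 0, 0], [-0.012, 0, 0, 0, 0, 0], [-0.006, 0, 0, 0, 0, 0], [0, 0, 0, 0, 0, 0], [0, 0, 0, 0, 0, 0], [0, 0, 0, 0, 0, 0]])

```text
clock: 22.6
ee_pos: [0.5553, -0.1377, 0.1971]
tcp_rot: [-0.001, 0.806, 0.592, 0.001]
contact_force: [0.5, 0.3, -0.6]
grip_width: 0.0423
```

```bash
python3 -c "
from h import *
to(.5545,-.1397,.083,-17.5)"
```

```text
t 22.6 at [ 0.5553 -0.1377  0.1971] F [ 0.49  0.26 -0.59] w 0.0423
 turn [-0.01 -0.1   0.04] shift now [-0.0024 -0.0002  0.1141] shift after turn [-0.0022 -0.0002  0.1141]
```

arm_command(series=[[-0.002, 0, 0.01, 0, 0, 0], [0, 0, 0.018, 0, 0, 0], [0, 0, 0.02, 0, 0, 0], [0, 0, 0.02, 0, 0, 0], [0, 0, 0.016, 0, 0, 0], [0, 0, 0.012, 0, 0, 0], [0, 0, 0.01, 0, 0, 0], [0, 0, 0.006, 0, 0, 0], [0, 0, 0.002, 0, 0, 0], [0, 0, 0, 0, 0, 0]])

```text
clock: 23.6
ee_pos: [0.5549, -0.1404, 0.0833]
tcp_rot: [-0.0, 0.807, 0.591, 0.001]
contact_force: [-0.1, 0.3, -0.3]
grip_width: 0.0423
```

arm_command(series=[[0, 0, 0.002, 0, 0, 0], [0, 0, 0.002, 0, 0, 0], [0, 0, 0.002, 0, 0, 0], [0, 0, 0, 0, 0, 0]])

```text
clock: 24.0
ee_pos: [0.5544, -0.1402, 0.077]
tcp_rot: [-0.001, 0.807, 0.591, 0.001]
contact_force: [-0.9, 0.3, -0.1]
grip_width: 0.0427
```

arm_command(series=[[0, 0, 0.002, 0, 0, 0], [0, 0, 0.002, 0, 0, 0], [0, 0, 0.002, 0, 0, 0], [0, 0, 0.002, 0, 0, 0], [0, 0, 0, 0, 0, 0]])

```text
clock: 24.5
ee_pos: [0.5543, -0.1401, 0.0687]
tcp_rot: [-0.001, 0.807, 0.591, 0.0]
contact_force: [0.1, -0.1, 0.3]
grip_width: 0.042
```

arm_command(series=[[0, 0, 0.002, 0, 0, 0], [0, 0, 0.002, 0, 0, 0], [0, 0, 0.002, 0, 0, 0], [0, 0, 0.002, 0, 0, 0], [0, 0, 0, 0, 0, 0]])

```text
clock: 25.0
ee_pos: [0.5543, -0.1401, 0.0607]
tcp_rot: [-0.001, 0.807, 0.591, 0.0]
contact_force: [-0.4, 0.1, -0.5]
grip_width: 0.042
```

Packing was measured at about 0.040, so contact should come near TCP 0.041.

arm_command(series=[[0, 0, 0.002, 0, 0, 0], [0, 0, 0.002, 0, 0, 0], [0, 0, 0.002, 0, 0, 0], [0, 0, 0.002, 0, 0, 0], [0, 0, 0, 0, 0, 0]])

```text
clock: 25.5
ee_pos: [0.5543, -0.1401, 0.0527]
tcp_rot: [-0.001, 0.807, 0.591, 0.0]
contact_force: [-0.1, -0.5, -1.4]
grip_width: 0.0419
```

arm_command(series=[[0, 0, 0.001, 0, 0, 0], [0, 0, 0.001, 0, 0, 0], [0, 0, 0.001, 0, 0, 0], [0, 0, 0, 0, 0, 0]])

```text
clock: 25.9
ee_pos: [0.5545, -0.1402, 0.05]
tcp_rot: [-0.001, 0.807, 0.591, 0.001]
contact_force: [-0.5, 0.2, -1.1]
grip_width: 0.0423
```

arm_command(series=[[0, 0, 0.001, 0, 0, 0], [0, 0, 0.001, 0, 0, 0], [0, 0, 0, 0, 0, 0]])

```text
clock: 26.2
ee_pos: [0.5545, -0.1402, 0.048]
tcp_rot: [-0.001, 0.807, 0.591, 0.001]
contact_force: [0.1, -0.2, -0.5]
grip_width: 0.0422
```

arm_command(series=[[0, 0, 0.001, 0, 0, 0], [0, 0, 0.001, 0, 0, 0], [0, 0, 0, 0, 0, 0]])

```text
clock: 26.5
ee_pos: [0.5545, -0.1402, 0.046]
tcp_rot: [-0.001, 0.807, 0.591, 0.001]
contact_force: [0.1, -1.0, -0.8]
grip_width: 0.0424
```

arm_command(series=[[0, 0, 0.001, 0, 0, 0], [0, 0, 0.001, 0, 0, 0], [0, 0, 0, 0, 0, 0]])

```text
clock: 26.8
ee_pos: [0.5544, -0.1402, 0.0439]
tcp_rot: [-0.001, 0.807, 0.591, 0.001]
contact_force: [-0.0, 0.4, -0.9]
grip_width: 0.042
```

arm_command(series=[[0, 0, 0.001, 0, 0, 0], [0, 0, 0, 0, 0, 0]])

```text
clock: 27.0
ee_pos: [0.5545, -0.1402, 0.043]
tcp_rot: [-0.001, 0.807, 0.591, 0.001]
contact_force: [0.3, 0.1, -0.9]
grip_width: 0.0422
```

arm_command(series=[[0, 0, 0.0007, 0, 0, 0], [0, 0, 0, 0, 0, 0]])

```text
clock: 27.2
ee_pos: [0.5545, -0.1402, 0.0423]
tcp_rot: [-0.001, 0.807, 0.591, 0.001]
contact_force: [-0.3, 0.6, -0.6]
grip_width: 0.0418
```

arm_command(series=[[0, 0, 0.0007, 0, 0, 0], [0, 0, 0, 0, 0, 0]])

```text
clock: 27.4
ee_pos: [0.5545, -0.1402, 0.0417]
tcp_rot: [-0.001, 0.807, 0.591, 0.001]
contact_force: [-0.6, -0.2, -0.4]
grip_width: 0.042
```

arm_command(series=[[0, 0, 0.0007, 0, 0, 0], [0, 0, 0, 0, 0, 0]])

```text
clock: 27.6
ee_pos: [0.5545, -0.1402, 0.041]
tcp_rot: [-0.001, 0.807, 0.591, 0.001]
contact_force: [0.4, -0.2, -0.4]
grip_width: 0.0424
```

arm_command(series=[[0, 0, 0.0007, 0, 0, 0], [0, 0, 0, 0, 0, 0]])

```text
clock: 27.8
ee_pos: [0.5545, -0.1402, 0.0402]
tcp_rot: [-0.001, 0.807, 0.591, 0.001]
contact_force: [0.4, -0.4, -1.7]
grip_width: 0.0425
```

arm_command(series=[[0, 0, 0.0007, 0, 0, 0], [0, 0, 0, 0, 0, 0]])

```text
clock: 28.0
ee_pos: [0.5547, -0.1402, 0.0398]
tcp_rot: [-0.0, 0.807, 0.591, 0.001]
contact_force: [-0.7, 0.9, -0.4]
grip_width: 0.0419
```

arm_command(series=[[0, 0, 0.0005, 0, 0, 0], [0, 0, 0, 0, 0, 0]])

```text
clock: 28.2
ee_pos: [0.5548, -0.1403, 0.0396]
tcp_rot: [-0.0, 0.807, 0.591, 0.001]
contact_force: [-0.9, 0.4, 3.2]
grip_width: 0.042
```

arm_command(series=[[0, 0, 0.0003, 0, 0, 0], [0, 0, 0, 0, 0, 0]])

```text
clock: 28.4
ee_pos: [0.5548, -0.1403, 0.0395]
tcp_rot: [-0.0, 0.807, 0.591, 0.001]
contact_force: [-2.1, 0.8, 4.6]
grip_width: 0.0424
```

Contact felt at 4.6 N; releasing.

arm_command(series=[[0, 0, -0.0004, 0, 0, 0], [0, 0, 0, 0, 0, 0], [0, 0, 0, 0, 0, 0], [0, 0, 0, 0, 0, 0], [0, 0, 0, 0, 0, 0], [0, 0, 0, 0, 0, 0]], grip=0.075)

```text
clock: 29.0
ee_pos: [0.5546, -0.1402, 0.0392]
tcp_rot: [-0.0, 0.807, 0.591, 0.001]
contact_force: [-0.3, 0.5, -0.0]
grip_width: 0.075
```

arm_command(series=[[0, 0, -0.005, 0, 0, 0], [0, 0, -0.01, 0, 0, 0], [0, 0, -0.015, 0, 0, 0], [0, 0, -0.02, 0, 0, 0], [0, 0, -0.025, 0, 0, 0], [0, 0, -0.025, 0, 0, 0], [0, 0, -0.025, 0, 0, 0], [0, 0, -0.025, 0, 0, 0], [0, 0, -0.02, 0, 0, 0], [0, 0, -0.01, 0, 0, 0], [0, 0, 0, 0, 0, 0], [0, 0, 0, 0, 0, 0], [0, 0, 0, 0, 0, 0]])

```text
clock: 30.3
ee_pos: [0.5535, -0.1401, 0.2177]
tcp_rot: [-0.002, 0.807, 0.591, -0.0]
contact_force: [0.0, 0.8, -0.3]
grip_width: 0.0753
```

```bash
python3 - <<'E'
from h import *
s=get_state();print(s['clock'],s['ee_pos'],s['contact_force'])
snap('scene','s7'); snap('side','d7')
a=cv2.imread('pics/s7.png')[120:400,100:500]; b=cv2.imread('pics/d7.png')[160:440,190:590]
cv2.imwrite('pics/c7.png',np.hstack([a,b]))
E
```

```text
30.3 [ 0.55353428 -0.14011552  0.2177034 ] [ 0.00759235  0.84788594 -0.33910854]
```

View pics/c7.png

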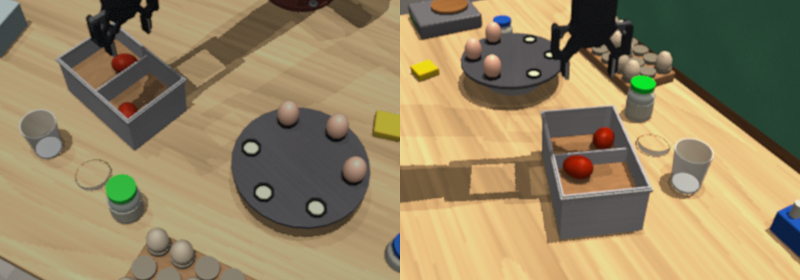

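Each compartment holds one dark egg, at crop (123,63) and (128,110) in the scene view. The pale eggs stand in their seats, and the bystanders are where they were. Handing in.

```bash
python3 -c "
from bench import *
print(job_done())"
```

```text
the job is handed in; nothing more can be done
None
```

Both dark eggs are in the tin, one in each compartment, and the job was handed in at about 30 s on the clock.

I lowered each egg in steps of 1 mm or less until it touched the packing, about 5.4 N for the first and 4.6 N for the second. I then eased off 0.4 mm, opened the fingers and lifted straight up.

- **Last pictures:** they show one dark egg in each compartment, the three pale eggs standing in their seats and the bystanders that are in view unmoved. The gripper is clear of everything.
- **Packing height:** the heights felt matched the depth images to about 2 mm, roughly 62 mm and 39 mm above the table.
- **Disagreements:**
  - My first colour mask cut off the shaded sides of the eggs, so I redid it. The three cameras then still differed by up to about 5 mm, and I went by the wrist camera.
  - The first grip on the first egg seemed too high, so I opened and gripped again 7 mm lower. The finger opening read 42 mm both times, not the egg's 44 mm.

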